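# Sort slab-roller screws by thread hand in their test nuts

### The job

The two adjusting screws of the slab roller, one brass and one steel, stand started in the square test nuts of the wooden jig. Try each of them with about a quarter turn clockwise, seen from above: the right-hand thread sinks into its nut, the left-hand thread climbs. Then take the left-hand screw, together with its nut, by its grip and stand it in the round steel dish; leave the right-hand one in the jig.

Things in the scene. Friction and masses are not known exactly. Their poses are not given: they have to be found in the camera images.
- jig: wooden block, 74 x 200 x 22 mm, fixed to the table; origin at the centre of its underside, z up, its long side along its y. In its top are two square pockets, 43 mm wide and 14 mm deep (floor 8 mm above the table), at y = -60 mm and y = +60 mm, that keep the nuts from turning. Either screw may stand in either pocket.
- brass_nut: dark square test nut, 40 x 40 x 22 mm with a 34 mm collar 4 mm high on top, that carries the brass screw; loose, 0.18 kg; origin at the centre of its underside, z up. Screw and nut stay together (0.32 kg in all) and are lifted as one piece by the screw's grip.
- brass_grip (a point): centre of the flat bar grip on top of the brass screw (left-hand thread: the visible ribs slant up to the left). The grip is 52 mm long along this x, 14 mm thick along this y and 28 mm high, rounded; this point lies on the screw's axis, 14 mm under the grip's top and, at joint value 0, 75 mm above the nut's underside (83 mm above the table in the jig). z up.
- brass_turn (a joint): turn of the brass screw in its nut, rad; it starts between -0.15 and 0.15 and grows when turned clockwise seen from above (range -1.0 to 2.0). Left-hand thread: it climbs 3.2 mm per rad (5 mm a quarter turn) as the value grows, so the gripper should rise with it. It turns lightly (0.03 N m) and stays where it is left.
- steel_nut: the same square test nut, carrying the steel screw; origin at the centre of its underside, z up
- steel_grip (a point): centre of the same flat bar grip on top of the silvery steel screw (right-hand thread: ribs slant up to the right): 52 mm along x, 14 mm along y, 28 mm high; at joint value 0 it is 75 mm above the nut's underside. z up.
- steel_turn (a joint): turn of the steel screw in its nut, rad; starts between -0.15 and 0.15, grows when turned clockwise seen from above (range -1.0 to 2.0). Right-hand thread: it sinks 3.2 mm per rad (5 mm a quarter turn) as the value grows, so the gripper should go down with it. Turns lightly and stays where it is left.
- dish: round shallow steel dish, loose, 0.3 kg, 138 mm across the rim, 48 mm high, with a flat floor about 62 mm across and 2 mm thick, and flaring walls; origin at the centre of its underside
Not all that is in view belongs to the job. Of the things that look like the brass_nut, the smaller one is meant.

How it is judged:
By the outcome, as a careful person would: the job done as asked, in the order asked, and still so for the second after the job is handed in, with the robot touching nothing.
It also fails if it takes over 58 s, if anything falls off the work surface, if the arm or the gripper's body presses on something with over 40 N, if the wrist force passes 120 N, or if a joint passes its speed limit or range.

### The arm

A 6-joint arm with a two-finger parallel gripper is mounted at the origin on the work surface; the furniture and walls round the work are solid. World frame = base frame: x ahead of the robot, y to its left, z up, the work surface at z = 0. Lengths are in m, angles in degrees, forces in N, time in s.
With the tool pointing down it reaches from about 0.4 to 0.825 m from the base axis. Payload 7 kg.
Tool frame: the origin (TCP) lies where the fingers leave the gripper's body, on its centre line; the fingertips stand 66 mm ahead of it and the grasp point (between the pads) lies 47 mm ahead of it; z points along the fingers, y is the direction in which the jaws open and shut (so a half turn about z gives the same grasp; the last joint's range is limited). The gripper opens to 88 mm and grips with 3 to 60 N. Pads are 19 mm wide; open, the fingers measure 130 mm over their backs; the gripper's body (78 mm by 193 mm) begins 47 mm behind the grasp point.
Start: joints at [-58.952, 20.546, 0.682, 0, -70.136, -16.507], TCP at [0.169, -0.653, 0.292] pointing down, gripper open.
Joint ranges: [-176.03, 176.03], [-82.01, 121.73], [-58.28, 71.71], [-173.87, 95.51], [-174.79, -0.11], [-173.66, 173.66]. Speed limits (degrees/s): [136.94, 136.94, 172.46, 180, 180, 180].

### API

Orientations are given as [roll, pitch, yaw] about the fixed x, y, z axes, in that order (R = Rz(yaw) Ry(pitch) Rx(roll)).
In Python, from plant import get_obs, snapshot, close_job gives the robot as it stands.
- The arm moves only by the tool play_rows, never from a script. Its argument "series" is a list of rows, each a list of 5 numbers: the opening in per cent of the stroke, from 0 (shut) to 100 (fully open), then the shift along the tool's x, y, z in m, then the turn about the tool's z in degrees. In form: [[jaw, dx, dy, dz, spin], ...]. A call has 1 to 10 rows; each row is the pose to reach, as a shift and turn from the pose commanded when the call began, along the tool's axes at that moment; what a row does not reach only later rows make up. A row lasts 1/10 s, in which the tool goes at most 50 mm and 8.59 degrees, less where a joint would pass 70% of its speed; a pose out of reach is approached as far as the arm can. A call with a gripper value outside its range is refused whole. The fingers move at their own pace and stop on an object; the grip force is fixed at half the most. Time passes only in rows, so rows that repeat a pose let the fingers close. It gives the time, the measured TCP pose, the force and the opening at its end, in the units of the state.
- get_obs(): the state, without advancing time (a new reading comes with each control period).
- snapshot(name): name is "scene" or "top" or "wrist"; returns a dict with "frame" (384x512x3 uint8, red, green, blue), "z_map" (384x512 float32, m along the optical axis (not along the pixel's ray), 0 where there is no reading), "mtx" (3x3 intrinsics, pixels), "D" ([k1, k2, p1, p2, k3] as OpenCV has them; the pictures are not rectified), "camera_from_world" (4x4, takes a point from world to camera coordinates); the wrist camera has in their place "tool_from_camera" (4x4, takes a point from camera to tool coordinates, whose origin is the TCP and whose axes are the flange's). Camera axes: x right, y up, looking along -z (the intrinsics and any distortion apply to the point x, -y, -z); pixel columns grow to the right and rows downward; lengths in m; the calibration is good to about 2 mm. A picture is of the moment at which its call begins: read the wrist's pose just before it.
- close_job(): hands the job in, once; it reports no verdict.
The state is a dict: "clock": time; "joint_pos": joint angles; "qvel": joint speeds; "tau": joint torques, N m; "tool_pos": TCP position; "orientation": TCP orientation; "force": force on the tool from outside, world axes, zero at the start; "moment": the same for the moment, N m; "opening": finger opening in m.
Only numpy, scipy, OpenCV 4.12 (cv2) and the standard library are available. Lean on these libraries where they do the work, as an engineer would, in place of code of your own. Each camera call takes 0.05 s, during which the arm holds its last target.

## Working session

There is one attempt and no reset: what is moved stays moved. The work goes in short steps, Python scripts to look and compute and a tool call to move; the robot and the scene stay as the last step left them, time stands still between calls to the robot, and variables do not carry over. Pictures are saved under pics/ and viewed, and the job is handed in when it is done.

Besides the shell and the picture viewer there is one more tool, called after "Request:" as name(argument=value, ...), one argument or row to a line, values as JSON. play_rows: Moves the arm, as the interface text tells. Its arguments: {"type":"object","properties":{"series":{"type":"array"}},"required":["series"]}

```bash
ls; mkdir -p pics; cat > h.py <<'E'
import numpy as np, cv2
from plant import get_obs, snapshot
from scipy.spatial.transform import Rotation as R
def save(s,n,scale=1.5): cv2.imwrite(n,cv2.resize(s["frame"][:,:,::-1],None,fx=scale,fy=scale,interpolation=cv2.INTER_CUBIC))
def Tcam(s,obs=None):
    if "camera_from_world" in s: return np.linalg.inv(np.array(s["camera_from_world"]))
    T=np.eye(4);T[:3,:3]=R.from_euler('xyz',obs["orientation"],degrees=True).as_matrix();T[:3,3]=obs["tool_pos"]
    return T@np.array(s["tool_from_camera"])
def rays(s,T,uv):
    p=cv2.undistortPoints(np.array(uv,float).reshape(-1,1,2),np.array(s["mtx"]),np.array(s["D"])).reshape(-1,2)
    d=np.c_[p[:,0],-p[:,1],-np.ones(len(p))]
    return T[:3,3],d@T[:3,:3].T
def plane(s,T,uv,z):
    o,d=rays(s,T,uv); return o+d*((z-o[2])/d[:,2])[:,None]
def depthpts(s,T,uv):
    o,d=rays(s,T,uv); z=np.array([s["z_map"][int(round(v)),int(round(u))] for u,v in uv]); return o+d*z[:,None]
E
python3 - <<'E'
from h import *
o=get_obs();print(o)
import pickle
for n in("scene","top","wrist"):
    s=snapshot(n);save(s,f"pics/{n}0.png");pickle.dump((s,o),open(f"{n}0.pkl","wb"));print(n,(s["z_map"]>0).mean(),s["D"],np.array(s["mtx"]).tolist())
    if n!="wrist":print(Tcam(s).round(3).tolist())
E
```

```text
pics
{'clock': 0.0, 'joint_pos': array([-5.89510099e+01,  2.05931726e+01,  6.34352816e-01, -2.20285713e-02,
       -7.01326904e+01, -1.65061696e+01]), 'qvel': array([-0.09034452, -0.02683846, -0.07344758, -0.01807999,  0.05788554,
        0.00318515]), 'tau': array([-1.81423053e-03, -5.82722962e+01,  2.93051845e+01,  6.99702144e+00,
        6.79300865e-03, -1.65119905e-04]), 'tool_pos': array([ 0.16939369, -0.65302475,  0.29120135]), 'orientation': array([ 1.79906377e+02, -6.14792004e-03, -1.65464677e+02]), 'force': array([-0.191725  ,  0.74822885,  0.01024007]), 'moment': array([0.01218625, 0.00423467, 0.03731206]), 'opening': 0.08780309008122068}
scene 0.9962921142578125 [0.05473183 0.         0.         0.         0.        ] [[470.0870385071239, 0.0, 248.17519883776527], [0.0, 470.0870385071239, 189.35660627989844], [0.0, 0.0, 1.0]]
[[-0.842, 0.325, -0.431, 0.042], [-0.539, -0.474, 0.696, 0.688], [0.022, 0.818, 0.575, 0.632], [0.0, 0.0, 0.0, 1.0]]
top 0.9958699544270834 [-0.00501476  0.          0.          0.          0.        ] [[346.99032685382434, 0.0, 253.94820241413913], [0.0, 346.99032685382434, 190.75071147987083], [0.0, 0.0, 1.0]]
[[-0.015, 0.987, -0.162, 0.325], [-1.0, -0.017, -0.009, 0.028], [-0.011, 0.162, 0.987, 0.917], [0.0, 0.0, 0.0, 1.0]]
wrist 0.9961293538411459 [-0.04945969  0.          0.          0.          0.        ] [[343.82814139013556, 0.0, 258.0983897014577], [0.0, 343.82814139013556, 193.934586655128], [0.0, 0.0, 1.0]]
```

View pics/scene0.png

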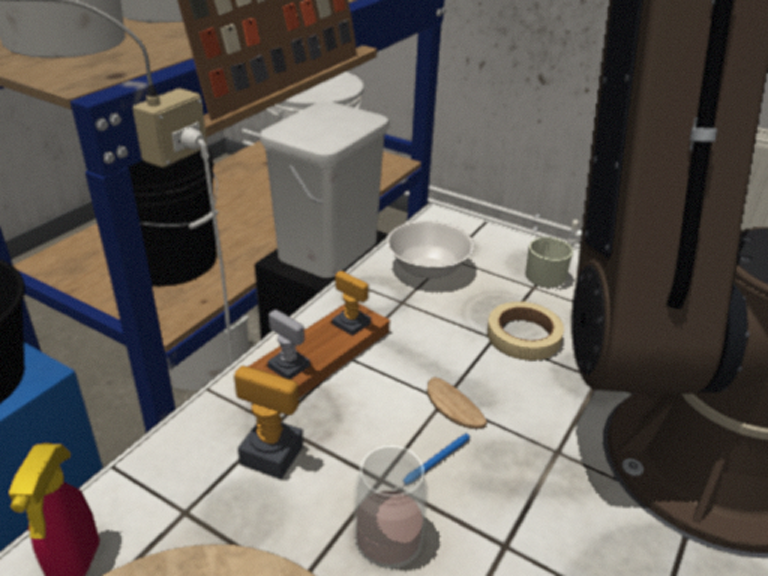

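View pics/top0.png

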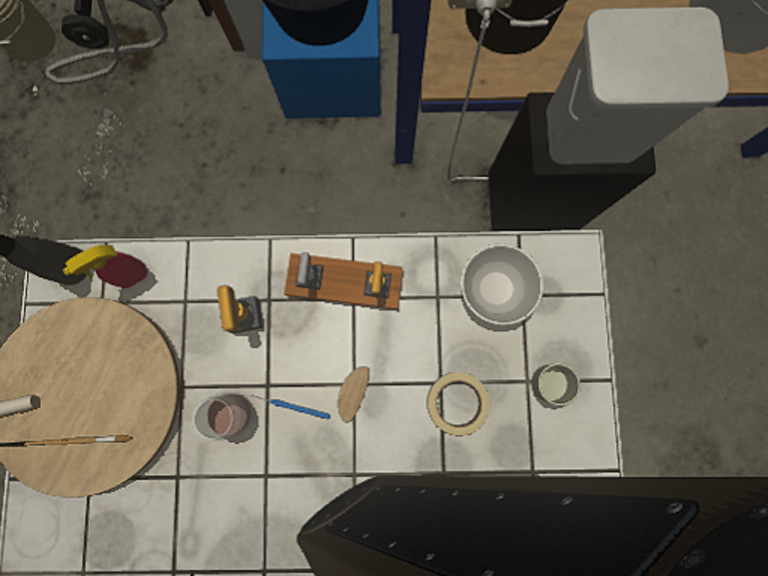

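View pics/wrist0.png

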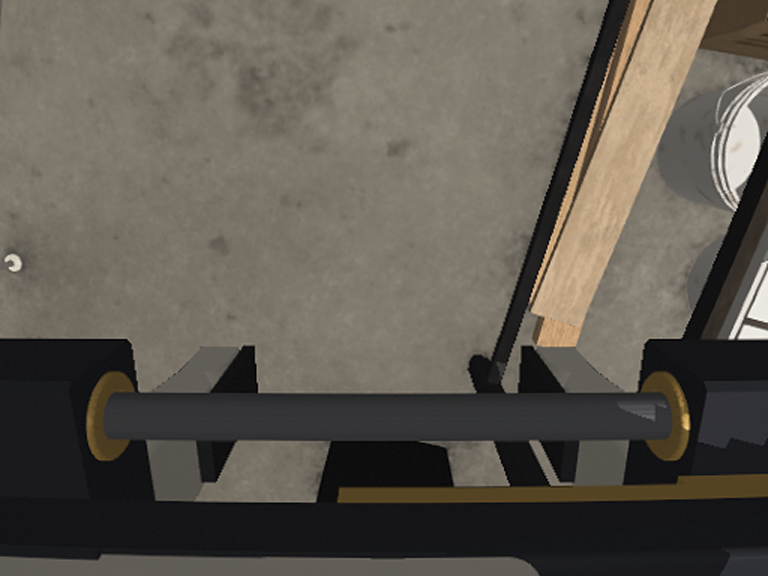

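Scene picture: jig at (320,345) with the steel screw at (288,345) and a small brass screw at (350,300). A bigger brass screw stands alone at (268,415), and the dish is at (430,250). The wrist view shows no work yet.

Candidates for the brass screw are the small one in the jig, scene (350,300) / top (377,280), and the large one outside it, scene (268,415) / top (237,312). The small one in the jig is meant. The dish at (430,250) could be confused with the green cup (548,262), the tape ring (525,330) or the bucket; the steel bowl is the one.

```bash
python3 - <<'E'
from h import *
import pickle
for n in("scene","top"):
    s,o=pickle.load(open(f"{n}0.pkl","rb"));T=Tcam(s)
    vv,uu=np.mgrid[0:384,0:512]; uv=np.c_[uu.ravel(),vv.ravel()]
    o_,d=rays(s,T,uv);P=(o_+d*s["z_map"].reshape(-1,1)).reshape(384,512,3)
    f=s["frame"];hsv=cv2.cvtColor(f,cv2.COLOR_RGB2HSV)
    h_,s_,v_=cv2.split(hsv)
    # high things on table
    m=((P[...,2]>0.065)&(P[...,2]<0.13)&(s["z_map"]>0)&(P[...,0]>0.3)&(P[...,0]<0.85)&(np.abs(P[...,1])<0.45)).astype(np.uint8)
    k,l,st,c=cv2.connectedComponentsWithStats(m)
    for i in range(1,k):
        if st[i,4]>15:
            q=P[l==i];print(n,st[i],c[i].round(1),"P",q.mean(0).round(4),"zmax",q[:,2].max().round(4),"hsv",hsv[l==i].mean(0).round(),"xr",q[:,0].min().round(3),q[:,0].max().round(3),"yr",q[:,1].min().round(3),q[:,1].max().round(3))
    # dish: rim height points
    m=((P[...,2]>0.044)&(P[...,2]<0.052)&(P[...,1]<0)&(P[...,0]>0.4)&(P[...,0]<.85)&(P[...,1]>-0.4)).astype(np.uint8)
    k,l,st,c=cv2.connectedComponentsWithStats(m,connectivity=8)
    for i in range(1,k):
        if st[i,4]>15:
            q=P[l==i];(cx,cy),r=cv2.minEnclosingCircle(q[:,:2].astype(np.float32));print(n,"rim",st[i],cx,cy,r)
    # jig top
    m=((h_<15)&(s_>110)&(P[...,2]>0.016)&(P[...,2]<0.028)).astype(np.uint8)
    q=P[(m>0)&(P[...,0]>0.4)&(P[...,0]<.85)]
    if len(q): print(n,"jig",len(q),q.mean(0),cv2.minAreaRect(q[:,:2].astype(np.float32)),np.median(q[:,2]))
    # table height check
    q=P[(np.abs(P[...,0]-0.6)<.1)&(np.abs(P[...,1])<.2)&(np.abs(P[...,2])<.01)];print("table z",np.median(q[:,2]))
s=snapshot("scene");c=s["frame"][160:320,140:300];cv2.imwrite("pics/crop1.png",cv2.resize(c[:,:,::-1],None,fx=3.7,fy=3.7,interpolation=cv2.INTER_CUBIC))
E
```

```text
scene [224 181  22  21 338] [234.4 191.5] P [0.4703 0.0474 0.0848] zmax 0.0979 hsv [ 18. 164. 135.] xr 0.447 0.498 yr 0.034 0.055
scene [180 207  24  24 381] [191.  218.8] P [0.4874 0.1656 0.0854] zmax 0.0985 hsv [116.  10. 111.] xr 0.463 0.516 yr 0.154 0.174
scene [ 155  244   45   40 1149] [177.1 262. ] P [0.421  0.2831 0.1055] zmax 0.1241 hsv [ 18. 169. 134.] xr 0.389 0.462 yr 0.263 0.296
scene rim [258 147  58  31 246] 0.4676000773906708 -0.16751399636268616 0.07099925726652145
scene jig 1412 [0.47462329 0.09940021 0.02105984] ((0.4816441237926483, 0.1009080559015274), (0.19620563089847565, 0.0769282877445221), 81.8841323852539) 0.021212619198406224
table z -0.000635410754667054
top [198 168  11  23 172] [202.3 179. ] P [0.4917 0.1602 0.0915] zmax 0.1017 hsv [ 19.  18. 116.] xr 0.467 0.518 yr 0.149 0.175
top [246 174  10  23 154] [250.4 185.1] P [0.4745 0.0434 0.0921] zmax 0.1012 hsv [ 18. 153. 159.] xr 0.45 0.501 yr 0.032 0.055
top [145 190  17  31 358] [152.5 205.3] P [0.4266 0.2728 0.1133] zmax 0.1266 hsv [ 18. 147. 138.] xr 0.392 0.462 yr 0.261 0.289
top rim [307 163  55  53 393] 0.4692501425743103 -0.16719456017017365 0.06926056742668152
top jig 1424 [0.48158542 0.10122151 0.02297114] ((0.4973495900630951, 0.24555326998233795), (0.48747876286506653, 0.08161146193742752), 84.65634155273438) 0.023077621744549248
table z 0.0010705212920150142
```

View pics/crop1.png

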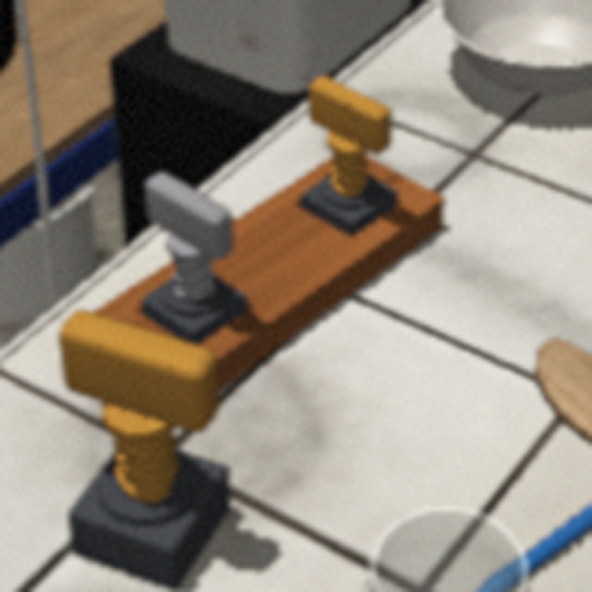

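The crop confirms it: the small brass screw is in the jig's near-dish pocket (345,150), the steel one is in the other pocket (190,240), and the large brass decoy stands on the table (145,440). Next I check for obstacles on the way.

```bash
python3 - <<'E'
from h import *
import pickle
G={}
for n in("scene","top"):
    s,o=pickle.load(open(f"{n}0.pkl","rb"));T=Tcam(s)
    vv,uu=np.mgrid[0:384,0:512]; uv=np.c_[uu.ravel(),vv.ravel()]
    o_,d=rays(s,T,uv);P=(o_+d*s["z_map"].reshape(-1,1))
    for p in P:
        if p[2]>-0.02 and 0.1<p[0]<1 and -0.8<p[1]<0.5:
            k=(int(np.floor(p[0]*20)),int(np.floor(p[1]*20)));G[k]=max(G.get(k,-1),p[2])
print("cols y from -0.8 step .05")
for i in range(2,20): print("%.2f"%(i/20)," ".join("%3d"%(G[(i,j)]*100) if (i,j) in G else "  ." for j in range(-16,10)))
E
```

```text
cols y from -0.8 step .05
0.10   .   .   .   .   .   .   .   .   0   0   0   0   0   .   1   1  49  49  35   0   0   0   0   0   0   3
0.15   .   .   .   .   .   .   .   .   0   0   0   0   0   0   0   0  56  50  29   0   0   0   0   0   3   3
0.20   .   .   .   .   .   .   .   .   0   0   0   0   0   2  71  68  59   1   1   0   0  10  10   3   3   4
0.25   .   .   .   .   .   .   .   .   0   0   5   5   0  72  75   3   0   1   1   1   1  10  10   3   3   3
0.30   .   .   .   .   .   .   .   .   0   0   5   5   0   2   2   2  91   1   1   0   0   0   0   3   3   3
0.35   .   .   .   .   .   .   .   .   0   0   0   0   4   0   0   0   0   0   0   0   0  12   3   3   3   3
0.40   .   .   .   .   .   .   .   .   0   0   0   5   5   5   0   0   9   9   2   0   3  12   3   0   3   3
0.45   .   .   .   .   .   .   .   .   0   0   0   5   1   5   5   2  10   9   6  10   2  12   0   0   0  15
0.50   .   .   .   .   .   .   .   .   0   0   0   5   5   5   0   0   9   2   3  10   2   0   0   0   0  15
0.55   .   .   .   .   .   .   .   .   0   0   0   0   0   0   0   0   0   0   0   0   0   0 
[... 187 characters left out ...]
 .   .   .   .   .   .   .   .   .   .   .   .
0.70   .   .   .   .   .   .   .   .   .   .   .   .   .   .   .   .   .   .   .   .   .   .   .   .   .   .
0.75   .   .   .   .   3   3   3   3   3   .   .   .   .   .   .   .   .   .   .   .   .   .   .   .   .   .
0.80   .   .   .   3   4   4   4   4   4   2   .   .   .   .   .   .   .   .   .   .   .   .   .   .   .   .
0.85   .   .   .   3   4   4   4   4   3   0   .   .   .   .   .   .   .   .   .   .   .   .   .   .   .   .
0.90   .   .   .   3   3   3   4   4   4   1   .   .  12  12   .   .   .   .   .   .   .   .   .   .   .   .
0.95  10  22  22  22  22  21  21  23  22  23  23  19  16  26  16   .   .   .   .   .   .   .   .   .   .   .
```

```bash
cat >> h.py <<'E'
def shift(x,y,z,yaw=None):
    o=get_obs();M=R.from_euler('xyz',o["orientation"],degrees=True).as_matrix()
    print("shift",(M.T@(np.array([x,y,z])-o["tool_pos"])).round(4), "spin", None if yaw is None else round(-(yaw-o["orientation"][2]),2))
E
python3 - <<'E'
from h import *
import pickle
s,o=pickle.load(open("wrist0.pkl","rb"));print(np.array(s["tool_from_camera"]).round(3))
shift(0.47,-0.22,0.29,0);shift(0.45,-0.35,0.29)
E
```

```text
[[-0.001  0.964  0.267  0.073]
 [ 1.     0.     0.     0.001]
 [ 0.     0.267 -0.964 -0.092]
 [ 0.     0.     0.     1.   ]]
shift [-0.3997  0.3439  0.0019] spin -165.46
shift [-0.3477  0.223   0.0018] spin None
```

Request:
play_rows(
  series=[
    [100, -0.4, 0.34, 0, -85],
    [100, -0.4, 0.34, 0, -85],
    [100, -0.4, 0.34, 0, -85],
    [100, -0.4, 0.34, 0, -85],
    [100, -0.4, 0.34, 0, -85],
    [100, -0.4, 0.34, 0, -85],
    [100, -0.4, 0.34, 0, -85],
    [100, -0.4, 0.34, 0, -85],
    [100, -0.4, 0.34, 0, -85],
    [100, -0.4, 0.34, 0, -85],
  ],
)

```text
clock: 1.2
tool_pos: [0.4576, -0.2423, 0.2924]
orientation: [-180.0, -0.0, -80.1]
force: [1.5, 0.3, 0.7]
opening: 0.0877
```

```bash
python3 - <<'E'
from h import *
o=get_obs();print(o["clock"],o["tool_pos"],o["orientation"],o["joint_pos"])
shift(0.46,0.02,0.25,-8)
E
```

```text
1.2 [ 0.45762689 -0.24232971  0.29243891] [-1.79967469e+02 -1.04904767e-02 -8.01021043e+01] [-6.16224558e+00  5.63905029e+00 -1.89099397e+01  1.18936702e-03
 -6.54168468e+01  1.60596498e+01]
shift [-0.258  -0.0474  0.0424] spin -72.1
```

Request:
play_rows(
  series=[
    [100, -0.26, -0.045, 0.03, -72],
    [100, -0.26, -0.045, 0.03, -72],
    [100, -0.26, -0.045, 0.03, -72],
    [100, -0.26, -0.045, 0.03, -72],
    [100, -0.26, -0.045, 0.03, -72],
    [100, -0.26, -0.045, 0.03, -72],
    [100, -0.26, -0.045, 0.03, -72],
    [100, -0.26, -0.045, 0.03, -72],
    [100, -0.26, -0.045, 0.03, -72],
    [100, -0.26, -0.045, 0.03, -72],
  ],
)

```text
clock: 2.2
tool_pos: [0.4581, 0.0197, 0.2621]
orientation: [-180.0, 0.0, -8.4]
force: [-0.4, 0.1, -0.1]
opening: 0.0873
```

```bash
python3 - <<'E'
from h import *
import pickle
o=get_obs();print(o["clock"],o["tool_pos"],o["orientation"],o["joint_pos"],abs(o["qvel"]).max())
s=snapshot("wrist");save(s,"pics/w1.png");pickle.dump((s,o),open("w1.pkl","wb"))
E
```

```text
2.2 [0.45808262 0.01974446 0.26214435] [-1.79998908e+02  4.49335754e-03 -8.39889847e+00] [ 2.71935796e+01  1.09926960e+00 -2.80328595e+01 -4.01037004e-03
 -6.08708893e+01  5.44094741e+01] 4.3582680616567355
```

View pics/w1.png

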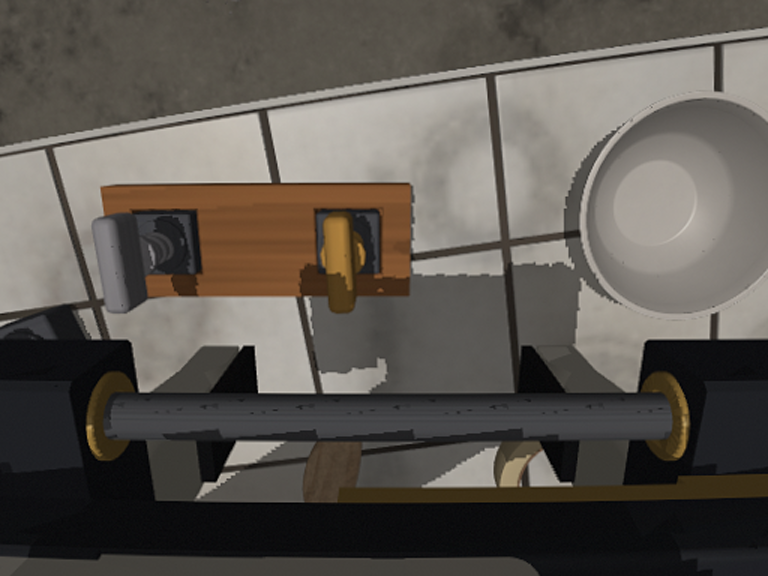

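The picture shows the jig (255,240), steel grip (118,262), brass grip (340,262) and dish (690,205), all clear. Next I measure grip yaw and position.

```bash
cat >> h.py <<'E'
def cloud(s,o=None):
    T=Tcam(s,o);vv,uu=np.mgrid[0:384,0:512];o_,d=rays(s,T,np.c_[uu.ravel(),vv.ravel()])
    return (o_+d*s["z_map"].reshape(-1,1)).reshape(384,512,3)
def fitcirc(q):
    A=np.c_[2*q,np.ones(len(q))];c=np.linalg.lstsq(A,(q**2).sum(1),rcond=None)[0];return c[:2],np.sqrt(c[2]+c[0]**2+c[1]**2)
def grips(s,o=None,lo=0.070):
    P=cloud(s,o);m=((P[...,2]>lo)&(P[...,2]<0.13)&(P[...,0]>0.38)&(P[...,0]<0.6)&(P[...,1]<0.24)&(P[...,1]>-.3)&(s["z_map"]>0)).astype(np.uint8)
    k,l,st,c=cv2.connectedComponentsWithStats(m)
    for i in range(1,k):
        if st[i,4]>100:
            q=P[l==i];zt=np.percentile(q[:,2],98);t=q[q[:,2]>zt-.008];r=cv2.minAreaRect(t[:,:2].astype(np.float32))
            b=cv2.boxPoints(r);e=[b[1]-b[0],b[2]-b[1]];e=max(e,key=np.linalg.norm);a=np.degrees(np.arctan2(e[1],e[0]));a=(a+90)%180-90
            pc=np.cov(t[:,:2].T);w,V=np.linalg.eigh(pc);v=V[:,1];a2=(np.degrees(np.arctan2(v[1],v[0]))+90)%180-90
            print("grip px",c[i].round(),"n",st[i,4],"rect c",np.round(r[0],4),"size",np.round(r[1],4),"yaw",a.round(1),a2.round(1),"ztop",zt.round(4),"colour",s["frame"][l==i].mean(0).round())
E
python3 - <<'E'
from h import *
import pickle
s,o=pickle.load(open("w1.pkl","rb"));grips(s,o)
P=cloud(s,o);f=s["frame"];hsv=cv2.cvtColor(f,cv2.COLOR_RGB2HSV)
m=(hsv[...,0]<15)&(hsv[...,1]>110)&(np.abs(P[...,2]-.022)<.006)&(P[...,0]>.42)&(P[...,0]<.56)
q=P[m];print("jig",len(q),cv2.minAreaRect(q[:,:2].astype(np.float32)),np.median(q[:,2]))
# dish
C=np.array([.469,-.167]);d=np.linalg.norm(P[...,:2]-C,axis=2)
m=(P[...,2]>.0455)&(P[...,2]<.052)&(d<.085)&(s["z_map"]>0);q=P[m];print("rim",len(q),fitcirc(q[:,:2]),q[:,2].max())
m=(P[...,2]<.006)&(d<.045);q=P[m];print("floor",len(q),q.mean(0),cv2.minEnclosingCircle(q[:,:2].astype(np.float32)))
for n in("scene","top"):
    s,o=pickle.load(open(f"{n}0.pkl","rb"));print(n);grips(s)
    P=cloud(s);d=np.linalg.norm(P[...,:2]-C,axis=2);q=P[(P[...,2]>.045)&(P[...,2]<.053)&(d<.085)];print("rim",len(q),fitcirc(q[:,:2]))
E
```

```text
grip px [227. 174.] n 1280 rect c [0.4737 0.043 ] size [0.0143 0.0513] yaw -6.1 -6.1 ztop 0.0977 colour [111.  82.  40.]
grip px [ 80. 174.] n 1876 rect c [0.4913 0.161 ] size [0.0142 0.0518] yaw -6.3 -6.1 ztop 0.0979 colour [83. 81. 82.]
jig 9826 ((0.48248395323753357, 0.1024501696228981), (0.2001919001340866, 0.07429520785808563), 81.65679168701172) 0.021867234993085793
rim 1831 (array([ 0.46687618, -0.16660313]), np.float64(0.06630311570837032)) 0.0499901023837383
floor 3883 [ 0.46666562 -0.16931112  0.00220999] ((0.46700793504714966, -0.16863127052783966), 0.039476215839385986)
scene
grip px [235. 191.] n 304 rect c [0.4725 0.044 ] size [0.0157 0.0512] yaw -8.1 -5.3 ztop 0.0974 colour [133.  98.  49.]
grip px [191. 218.] n 342 rect c [0.4898 0.1617] size [0.0159 0.0521] yaw -6.3 -7.0 ztop 0.0974 colour [107. 104. 106.]
rim 224 (array([ 0.46655219, -0.16728402]), np.float64(0.06639297349231049))
top
grip px [202. 179.] n 159 rect c [0.4936 0.1624] size [0.0141 0.0509] yaw -7.1 -7.1 ztop 0.1006 colour [118. 115. 110.]
grip px [250. 185.] n 144 rect c [0.4763 0.0435] size [0.0138 0.0494] yaw -6.1 -5.8 ztop 0.1005 colour [161. 122.  60.]
rim 371 (array([ 0.46928517, -0.16672685]), np.float64(0.06607014700347903))
```

```bash
python3 -c "
from h import *
shift(0.491,0.161,0.131,-6.2)"
```

```text
shift [ 0.0115 -0.1447  0.1311] spin -2.34
```

Request:
play_rows(
  series=[
    [100, 0.004, -0.05, 0.01, -1],
    [100, 0.008, -0.1, 0.02, -2],
    [100, 0.0115, -0.144, 0.03, -2.3],
    [100, 0.0115, -0.1445, 0.05, -2.3],
    [100, 0.0115, -0.1445, 0.07, -2.3],
    [100, 0.0115, -0.1445, 0.09, -2.3],
    [100, 0.0115, -0.1445, 0.11, -2.3],
    [100, 0.0115, -0.1445, 0.125, -2.3],
    [100, 0.0115, -0.1445, 0.131, -2.3],
    [100, 0.0115, -0.1445, 0.131, -2.3],
  ],
)

```text
clock: 3.25
tool_pos: [0.4906, 0.1605, 0.1305]
orientation: [179.9, 0.1, -6.2]
force: [-0.6, 1.1, 0.2]
opening: 0.0876
```

```bash
python3 - <<'E'
from h import *
o=get_obs();print(o["clock"],o["tool_pos"],o["orientation"],o["joint_pos"],o["force"])
s=snapshot("wrist");save(s,"pics/w2.png")
E
```

```text
3.25 [0.49059732 0.16053164 0.13051391] [ 1.79931370e+02  6.65658021e-02 -6.23426825e+00] [ 3.99308621e+01  1.54321213e+01 -3.09728913e+01 -7.01934891e-04
 -4.36905949e+01  4.38354174e+01] [-0.58631322  1.10619074  0.17814486]
```

View pics/w2.png

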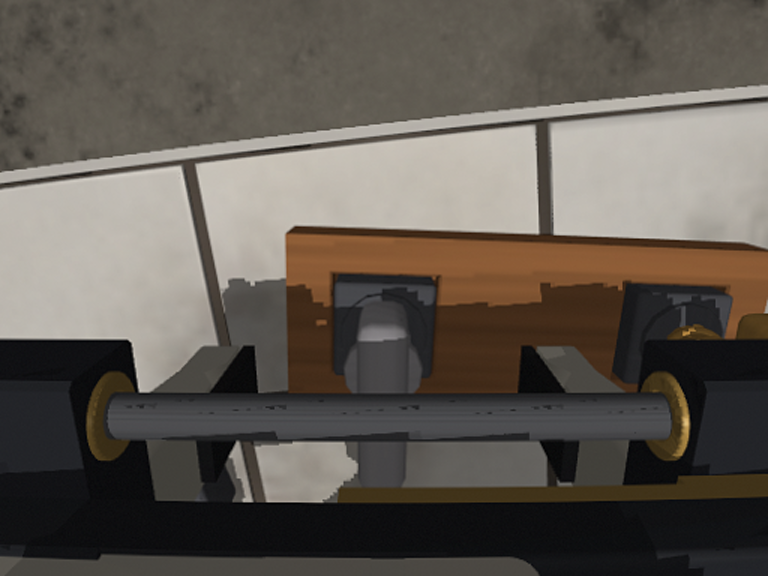

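The steel grip (383,370) stands between the fingers (230 to 545), centred. Closing.

Request:
play_rows(
  series=[
    [10, 0, 0, 0, 0],
    [10, 0, 0, 0, 0],
    [10, 0, 0, 0, 0],
    [10, 0, 0, 0, 0],
    [10, 0, 0, 0, 0],
    [10, 0, 0, 0, 0],
    [10, 0, 0, 0, 0],
    [10, 0, 0, 0, 0],
  ],
)

```text
clock: 4.1
tool_pos: [0.4908, 0.1608, 0.1312]
orientation: [-180.0, -0.0, -6.2]
force: [-0.3, -0.5, -0.6]
opening: 0.0293
```

Request:
play_rows(
  series=[
    [5, 0, 0, 0, 0],
    [5, 0, 0, 0, 0],
    [5, 0, 0, 0, 0],
    [5, 0, 0, 0, 0],
    [5, 0, 0, 0, 0],
  ],
)

```text
clock: 4.6
tool_pos: [0.4909, 0.161, 0.1312]
orientation: [-180.0, -0.0, -6.2]
force: [-0.6, 1.6, 0.1]
opening: 0.024
```

Request:
play_rows(
  series=[
    [5, 0, 0, 0, 0],
    [5, 0, 0, 0, 0],
  ],
)

```text
clock: 4.8
tool_pos: [0.4909, 0.1609, 0.1312]
orientation: [-180.0, -0.0, -6.2]
force: [-0.6, 1.4, 0.3]
opening: 0.0238
```

```bash
python3 - <<'E'
from h import *
o=get_obs();print(o)
s=snapshot("wrist");save(s,"pics/w3.png")
s=snapshot("scene");c=s["frame"][120:300,120:320];cv2.imwrite("pics/s3.png",cv2.resize(c[:,:,::-1],None,fx=3.3,fy=3.3,interpolation=cv2.INTER_CUBIC))
E
```

```text
{'clock': 4.8, 'joint_pos': array([ 3.99433736e+01,  1.53621700e+01, -3.09474932e+01, -1.70314219e-03,
       -4.36702966e+01,  4.38987620e+01]), 'qvel': array([ 0.05738656, -0.07324931, -0.03713433, -0.04289486, -0.05583554,
        0.05853753]), 'tau': array([-8.76303166e-01, -4.29673076e+01,  2.06466240e+01,  5.25464058e+00,
       -3.31629133e-01, -3.67848421e-03]), 'tool_pos': array([0.49092661, 0.16094881, 0.13123865]), 'orientation': array([-1.79984744e+02, -1.30479173e-02, -6.15909779e+00]), 'force': array([-0.55793583,  1.41381289,  0.28867135]), 'moment': array([ 0.62684114,  0.19617887, -0.01042964]), 'opening': 0.023836415115527677}
```

View pics/w3.png

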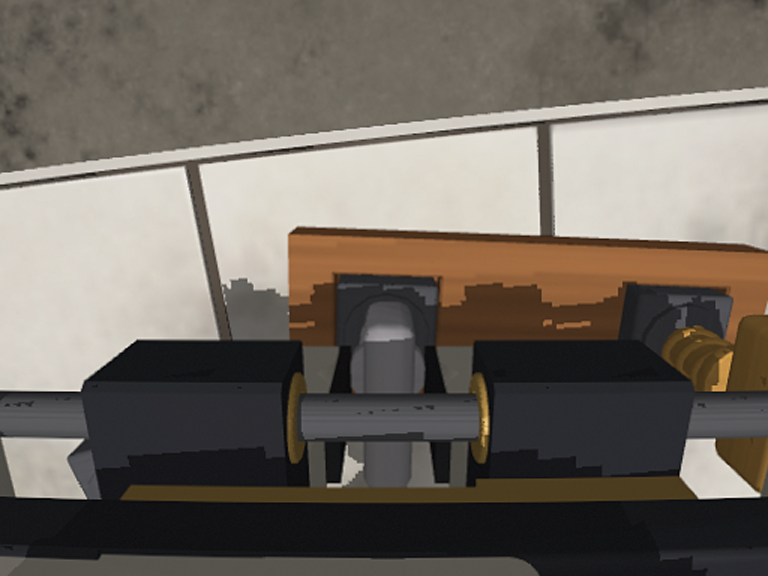

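View pics/s3.png

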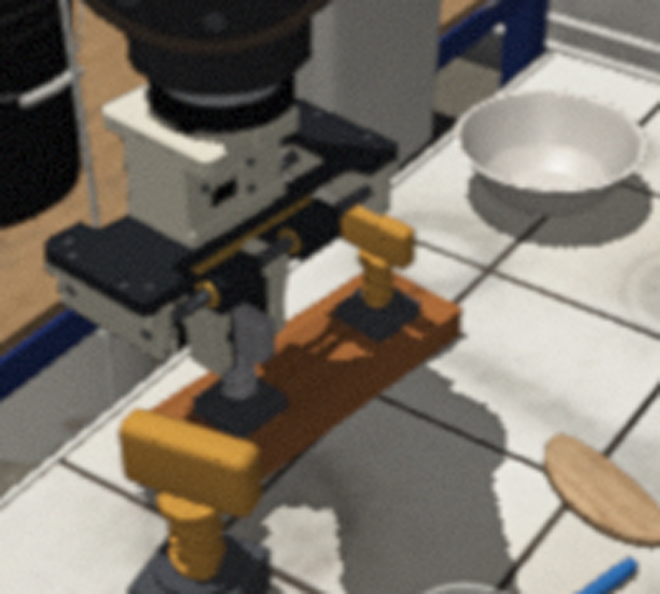

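The fingers stopped at 24 mm instead of 14. In the wrist view a round boss (345–420, 370) wider than the grip lies just below it, and the fingertips are catching that. I'll open a little, rise 9 mm and close again.

Request:
play_rows(
  series=[
    [45, 0, 0, 0, 0],
    [45, 0, 0, 0, 0],
    [45, 0, 0, 0, 0],
    [45, 0, 0, -0.004, 0],
    [45, 0, 0, -0.009, 0],
    [5, 0, 0, -0.009, 0],
    [5, 0, 0, -0.009, 0],
    [5, 0, 0, -0.009, 0],
    [5, 0, 0, -0.009, 0],
    [5, 0, 0, -0.009, 0],
  ],
)

```text
clock: 5.9
tool_pos: [0.4908, 0.1609, 0.14]
orientation: [180.0, 0.0, -6.2]
force: [0.7, 1.1, -0.4]
opening: 0.0138
```

Request:
play_rows(
  series=[
    [5, 0, 0, 0, 0],
    [5, 0, 0, 0, 0],
    [5, 0, 0, 0, 0],
    [5, 0, 0, 0, 0],
  ],
)

```text
clock: 6.3
tool_pos: [0.4908, 0.1608, 0.1401]
orientation: [180.0, 0.0, -6.2]
force: [0.2, -0.2, -2.1]
opening: 0.0138
```

Request:
play_rows(
  series=[
    [5, 0, 0, 0.0004, 7.5],
    [5, 0, 0, 0.0008, 15],
    [5, 0, 0, 0.0013, 22.5],
    [5, 0, 0, 0.0017, 30],
    [5, 0, 0, 0.0021, 37.5],
    [5, 0, 0, 0.0025, 45],
    [5, 0, 0, 0.0029, 52.5],
    [5, 0, 0, 0.0034, 60],
    [5, 0, 0, 0.0038, 67.5],
    [5, 0, 0, 0.0042, 75],
  ],
)

```text
clock: 7.3
tool_pos: [0.4914, 0.1616, 0.1361]
orientation: [-179.9, 0.1, -81.5]
force: [2.5, 2.3, -1.6]
opening: 0.0142
```

Request:
play_rows(
  series=[
    [5, 0, 0, 0.0004, 7.5],
    [5, 0, 0, 0.0008, 15],
    [5, 0, 0, 0.0008, 15],
    [5, 0, 0, 0.0008, 15],
  ],
)

```text
clock: 7.7
tool_pos: [0.491, 0.1612, 0.1352]
orientation: [-180.0, 0.0, -95.9]
force: [0.3, 2.8, -2.1]
opening: 0.0139
```

Request:
play_rows(
  series=[
    [45, 0, 0, 0, 0],
    [45, 0, 0, 0, 0],
    [45, 0, 0, 0, 0],
    [45, 0, 0, 0, 0],
  ],
)

```text
clock: 8.1
tool_pos: [0.4907, 0.1606, 0.1352]
orientation: [180.0, -0.0, -96.1]
force: [0.2, -0.0, -0.3]
opening: 0.0373
```

Request:
play_rows(
  series=[
    [60, 0, 0, -0.02, 0],
    [60, 0, 0, -0.05, 0],
    [100, 0, 0, -0.1, -8],
    [100, 0, 0, -0.125, -16],
    [100, 0, 0, -0.125, -24],
    [100, 0, 0, -0.125, -32],
    [100, 0, 0, -0.125, -40],
    [100, 0, 0, -0.125, -48],
    [100, 0, 0, -0.125, -56],
    [100, 0, 0, -0.125, -64],
  ],
)

```text
clock: 9.1
tool_pos: [0.4907, 0.1607, 0.2601]
orientation: [180.0, 0.0, -31.8]
force: [-0.0, 0.4, -0.2]
opening: 0.0874
```

```bash
python3 - <<'E'
from h import *
shift(0.459,0.03,0.24,-6.1)
E
```

```text
shift [0.0419 0.1277 0.0202] spin -25.71
```

Request:
play_rows(
  series=[
    [100, 0.01, 0.032, 0.005, -8],
    [100, 0.02, 0.064, 0.01, -16],
    [100, 0.03, 0.096, 0.015, -24],
    [100, 0.042, 0.128, 0.02, -25.7],
    [100, 0.042, 0.128, 0.02, -25.7],
  ],
)

```text
clock: 9.6
tool_pos: [0.4564, 0.0272, 0.2395]
orientation: [180.0, 0.1, -6.5]
force: [-0.1, 0.5, 0.0]
opening: 0.0875
```

```bash
python3 - <<'E'
from h import *
o=get_obs();s=snapshot("wrist");save(s,"pics/w4.png");grips(s,o)
o=get_obs();shift(.4737,.043,.139,-6.1)
E
```

```text
grip px [234. 176.] n 1461 rect c [0.4735 0.043 ] size [0.0141 0.0517] yaw -6.0 -6.2 ztop 0.0978 colour [122.  90.  44.]
grip px [ 77. 172.] n 1708 rect c [0.4901 0.1603] size [0.052  0.0142] yaw 83.6 83.3 ztop 0.093 colour [100.  97.  97.]
shift [ 0.0145 -0.0163  0.101 ] spin -0.48
```

View pics/w4.png

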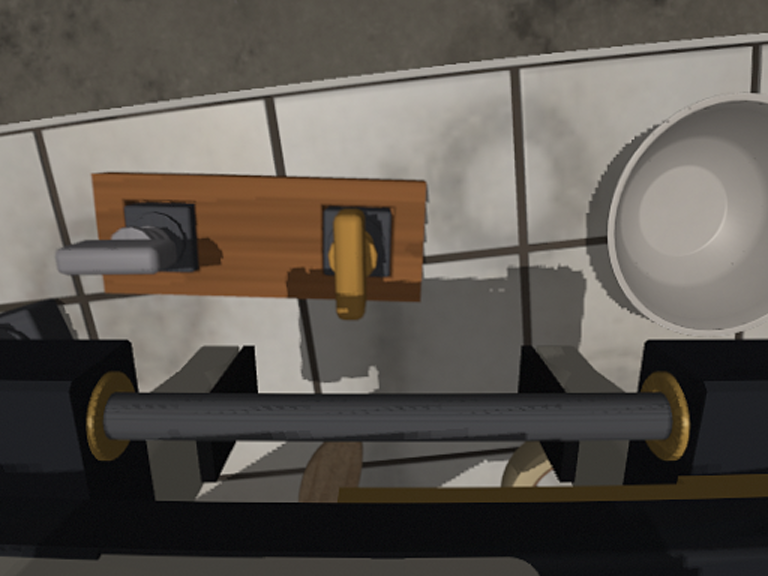

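The steel grip (108,257) now reads yaw 83.6° and top 0.093, so it turned 90° and sank 5 mm. Now the brass grip (350,262).

Request:
play_rows(
  series=[
    [100, 0.0145, -0.016, 0.02, -0.4],
    [100, 0.0145, -0.016, 0.04, -0.4],
    [100, 0.0145, -0.016, 0.06, -0.4],
    [60, 0.0145, -0.016, 0.08, -0.4],
    [50, 0.0145, -0.016, 0.095, -0.4],
    [40, 0.0145, -0.016, 0.1, -0.4],
    [5, 0.0145, -0.016, 0.1, -0.4],
    [5, 0.0145, -0.016, 0.1, -0.4],
    [5, 0.0145, -0.016, 0.1, -0.4],
    [5, 0.0145, -0.016, 0.1, -0.4],
  ],
)

```text
clock: 10.65
tool_pos: [0.4748, 0.0446, 0.1409]
orientation: [-180.0, -0.1, -6.1]
force: [0.4, -0.3, -0.5]
opening: 0.0369
```

Request:
play_rows(
  series=[
    [5, 0, 0, 0, 0],
    [5, 0, 0, 0, 0],
    [5, 0, 0, 0, 0],
    [5, 0, 0, 0, 0],
  ],
)

```text
clock: 11.05
tool_pos: [0.4745, 0.0444, 0.1402]
orientation: [-180.0, -0.0, -6.1]
force: [0.3, 0.3, 0.6]
opening: 0.0141
```

Request:
play_rows(
  series=[
    [5, -0.0006, 0.0013, 0, 0],
    [5, -0.0006, 0.0013, -0.0004, 7.5],
    [5, -0.0006, 0.0013, -0.0008, 15],
    [5, -0.0006, 0.0013, -0.0013, 22.5],
    [5, -0.0006, 0.0013, -0.0017, 30],
    [5, -0.0006, 0.0013, -0.0021, 37.5],
    [5, -0.0006, 0.0013, -0.0025, 45],
    [5, -0.0006, 0.0013, -0.0029, 52.5],
    [5, -0.0006, 0.0013, -0.0034, 60],
    [5, -0.0006, 0.0013, -0.0038, 67.5],
  ],
)

```text
clock: 12.05
tool_pos: [0.4741, 0.0433, 0.1439]
orientation: [-179.9, 0.0, -73.9]
force: [2.0, 0.5, -2.2]
opening: 0.0137
```

Request:
play_rows(
  series=[
    [5, 0, 0, -0.0004, 7.5],
    [5, 0, 0, -0.0008, 15],
    [5, 0, 0, -0.0013, 22.5],
    [5, 0, 0, -0.0013, 22.5],
    [5, 0, 0, -0.0013, 22.5],
  ],
)

```text
clock: 12.55
tool_pos: [0.4739, 0.0432, 0.1452]
orientation: [-180.0, 0.0, -95.8]
force: [1.6, -0.5, -2.7]
opening: 0.0134
```

```bash
python3 - <<'E'
from h import *
o=get_obs();print(o["tool_pos"],o["orientation"],o["moment"],o["force"])
s=snapshot("scene");c=s["frame"][120:300,120:320];cv2.imwrite("pics/s5.png",cv2.resize(c[:,:,::-1],None,fx=3.3,fy=3.3,interpolation=cv2.INTER_CUBIC))
E
```

```text
[0.47387802 0.04319349 0.14522437] [-1.79984182e+02  8.83290608e-03 -9.58419549e+01] [ 0.0584333  -0.6611491  -0.00377587] [ 1.60845984 -0.54486078 -2.72170514]
```

View pics/s5.png

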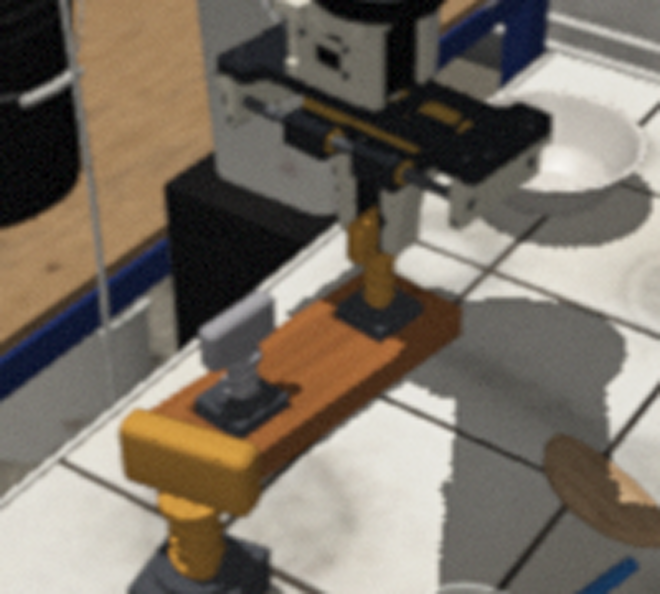

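The brass grip (365,235) is turned a quarter, with the nut (378,312) still seated. I lift straight up.

Request:
play_rows(
  series=[
    [5, 0, 0, -0.003, 0],
    [5, 0, 0, -0.008, 0],
    [5, 0, 0, -0.014, 0],
    [5, 0, 0, -0.022, 0],
    [5, 0, 0, -0.035, 0],
    [5, 0, 0, -0.05, 0],
    [5, 0, 0, -0.065, 0],
    [5, 0, 0, -0.08, 0],
    [5, 0, 0, -0.085, 0],
    [5, 0, 0, -0.085, 0],
  ],
)

```text
clock: 13.6
tool_pos: [0.4737, 0.0432, 0.231]
orientation: [-179.9, 0.1, -96.1]
force: [-0.4, 0.9, -4.5]
opening: 0.0139
```

```bash
python3 - <<'E'
from h import *
import pickle
o=get_obs();print(o["tool_pos"],o["orientation"],o["moment"],o["force"],o["opening"])
s=snapshot("wrist");save(s,"pics/w6.png");pickle.dump((s,o),open("w6.pkl","wb"))
s=snapshot("scene");pickle.dump((s,o),open("s6.pkl","wb"));c=s["frame"][60:300,120:360];cv2.imwrite("pics/s6.png",cv2.resize(c[:,:,::-1],None,fx=2.5,fy=2.5,interpolation=cv2.INTER_CUBIC))
E
```

```text
[0.47365359 0.04319171 0.23102085] [-1.79946122e+02  5.04827739e-02 -9.60560269e+01] [-0.03602072  0.07008245  0.04071032] [-0.42655919  0.94829219 -4.49296892] 0.013944876178236344
```

View pics/w6.png

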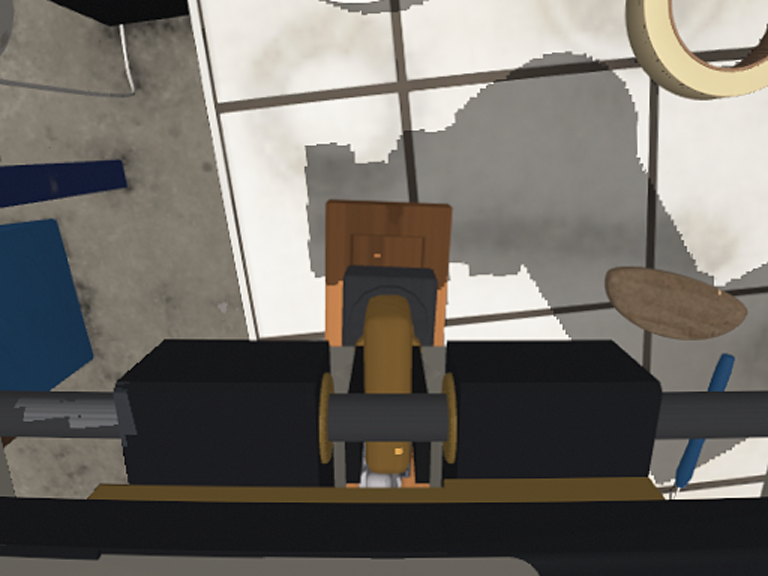

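View pics/s6.png

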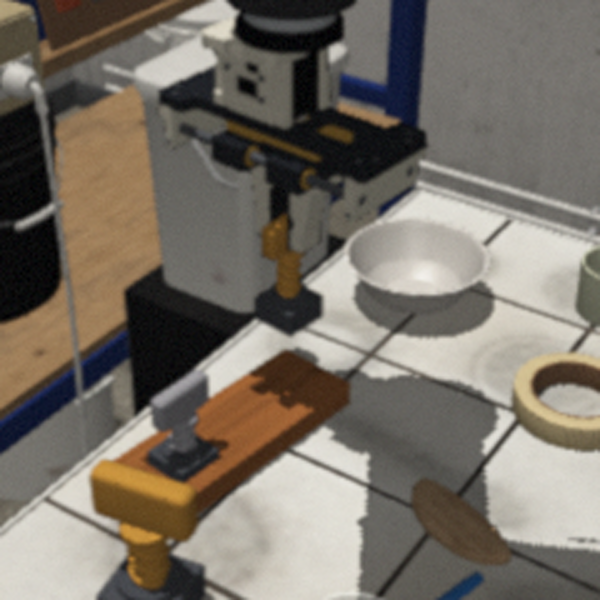

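The brass screw and nut hang level (nut at 287,310) and the steel one stays in the jig (182,455). I move toward the dish and re-measure it close up.

Request:
play_rows(
  series=[
    [5, 0.01, 0, 0, 0],
    [5, 0.025, 0, 0, 0],
    [5, 0.045, 0, 0, 0],
    [5, 0.065, 0, 0, 0],
    [5, 0.08, 0, 0, 0],
    [5, 0.09, 0, 0, 0],
    [5, 0.095, 0, 0, 0],
    [5, 0.095, 0, 0, 0],
    [5, 0.095, 0, 0, 0],
  ],
)

```text
clock: 14.6
tool_pos: [0.4638, -0.0512, 0.2302]
orientation: [180.0, 0.0, -96.1]
force: [0.3, -0.1, -3.8]
opening: 0.0139
```

```bash
python3 - <<'E'
from h import *
import pickle
o=get_obs();print(o["tool_pos"],o["orientation"])
s=snapshot("wrist");save(s,"pics/w7.png");pickle.dump((s,o),open("w7.pkl","wb"))
P=cloud(s,o)
C=np.array([.467,-.167]);d=np.linalg.norm(P[...,:2]-C,axis=2);ok=s["z_map"]>0
m=ok&(d<.09)&(P[...,2]>.0465)&(P[...,2]<.052);q=P[m];print("rim",len(q),fitcirc(q[:,:2]))
# outermost rim points per azimuth
m=ok&(d<.09)&(P[...,2]>.043)&(P[...,2]<.053);q=P[m][:,:2];c=C.copy()
for _ in range(3):
    a=np.degrees(np.arctan2(*(q-c).T[::-1]));r=np.linalg.norm(q-c,axis=1);e=[]
    for k in range(-180,180,6):
        i=(a>=k)&(a<k+6)
        if i.sum()>2:e.append(q[i][r[i].argmax()])
    e=np.array(e);c,rr=fitcirc(e)
print("outer rim",c,rr,len(e))
m=ok&(d<.06)&(P[...,2]<.0035);q=P[m];print("floor",len(q),np.median(q[:,2]),cv2.minEnclosingCircle(q[:,:2].astype(np.float32)),q[:,:2].mean(0))
for hh in(.015,.025,.035):
    q=P[ok&(d<.07)&(abs(P[...,2]-hh)<.0015)];print(hh,fitcirc(q[:,:2]))
E
```

```text
[ 0.46375828 -0.05123114  0.23020429] [ 1.79998745e+02  4.25994521e-03 -9.60735812e+01]
rim 2052 (array([ 0.46658966, -0.16700703]), np.float64(0.06651880233155337))
outer rim [ 0.46678009 -0.16699495] 0.06876422487623286 40
floor 4619 0.0013885211338335313 ((0.466155469417572, -0.16746802628040314), 0.035195935517549515) [ 0.46669858 -0.16831854]
0.015 (array([ 0.46665758, -0.16718877]), np.float64(0.047432815449071845))
0.025 (array([ 0.4667128 , -0.16724072]), np.float64(0.05329802452014169))
0.035 (array([ 0.46665995, -0.16731545]), np.float64(0.0588065175426562))
```

View pics/w7.png

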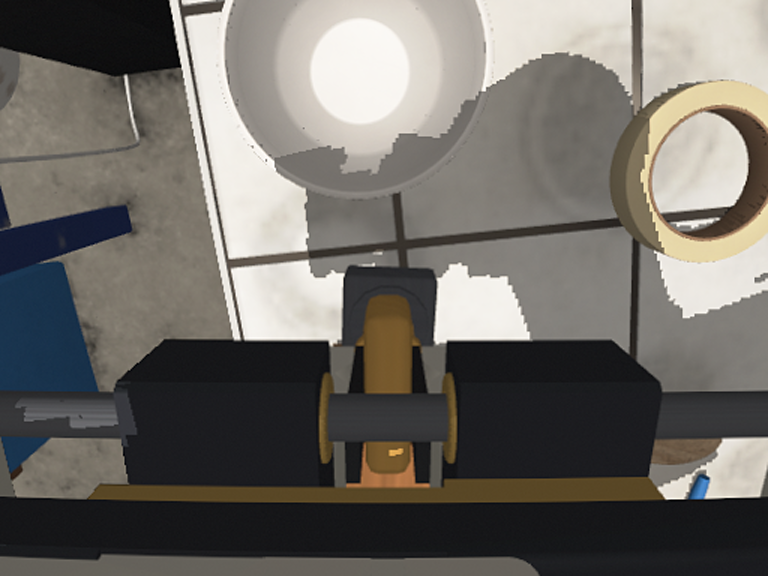

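```bash
python3 - <<'E'
from h import *
import pickle
s,o=pickle.load(open("w7.pkl","rb"))
P=cloud(s,o);M=R.from_euler('xyz',o["orientation"],degrees=True).as_matrix();Q=(P-o["tool_pos"])@M
m=(Q[...,2]>.08)&(Q[...,2]<.140)&(abs(Q[...,1])<.04)&(Q[...,0]>.0)&(s["z_map"]>0)
m[:176]=0
q=Q[m];print(len(q))
for a,b in((.105,.112),(.112,.118),(.118,.13),(.13,.139)):
    r=q[(q[:,2]>=a)&(q[:,2]<b)]
    if len(r)>5: print(a,len(r),"x",r[:,0].min().round(4),r[:,0].max().round(4),"y",np.percentile(r[:,1],[1,99]).round(4),"zmed",np.median(r[:,2]).round(4))
shift(.4667,-.1672,.230,-96)
E
```

```text
1881
0.105 390 x 0.0 0.0174 y [-0.0146  0.0175] zmed 0.1115
0.112 1117 x 0.0 0.0216 y [-0.0174  0.0218] zmed 0.1156
0.118 255 x 0.0166 0.0216 y [-0.0167  0.0215] zmed 0.1238
0.13 110 x 0.019 0.0216 y [-0.0162  0.0213] zmed 0.1327
shift [ 0.1152 -0.0151  0.0002] spin -0.05
```

The dish (358,75) fits repeatedly at (0.4667, −0.1672), outer radius 69 mm, which matches the given 138 mm. The nut seems 1–2 mm off the tool axis, so I cross-check with the fixed cameras.

```bash
python3 - <<'E'
from h import *
import pickle
s,o=pickle.load(open("w7.pkl","rb"))
M=R.from_euler('xyz',o["orientation"],degrees=True).as_matrix()
P=cloud(s,o);Q=(P-o["tool_pos"])@M
hsv=cv2.cvtColor(s["frame"],cv2.COLOR_RGB2HSV)
m=(hsv[...,0]>10)&(hsv[...,0]<25)&(hsv[...,1]>120)&(abs(Q[...,1])<.02)&(Q[...,2]<.06)&(Q[...,2]>.02)&(Q[...,0]<.035)
q=Q[m];print("wrist grip tool",np.percentile(q,[1,99],axis=0).round(4).tolist())
for n in("scene","top"):
    s=snapshot(n);pickle.dump((s,o),open(n+"7.pkl","wb"));P=cloud(s);Q=(P-o["tool_pos"])@M;ok=s["z_map"]>0
    # held nut box region
    m=ok&(Q[...,2]>.108)&(Q[...,2]<.142)&(abs(Q[...,1])<.035)&(abs(Q[...,0])<.035)
    q=Q[m];print(n,len(q),np.percentile(q,[1,99],axis=0).round(4).tolist())
    m=ok&(Q[...,2]>.115)&(Q[...,2]<.134)&(abs(Q[...,1])<.035)&(abs(Q[...,0])<.035)
    if m.sum()>20:
        r=cv2.minAreaRect(Q[m][:,:2].astype(np.float32));print("rect",r)
    C=np.array([.467,-.167]);d=np.linalg.norm(P[...,:2]-C,axis=2)
    q=P[ok&(d<.085)&(P[...,2]>.0455)&(P[...,2]<.053)];print("rim",len(q),fitcirc(q[:,:2]))
    u=s["frame"];c=u[90:330,140:380] if n=="scene" else u[120:260,180:380];cv2.imwrite(f"pics/{n}7.png",cv2.resize(c[:,:,::-1],None,fx=2.8,fy=2.4))
E
```

```text
wrist grip tool [[-0.0237, -0.0057, 0.0399], [0.0267, 0.0081, 0.0585]]
scene 359 [[-0.0207, -0.0187, 0.1092], [0.0189, 0.0226, 0.1367]]
rect ((8.573383092880249e-05, 0.0024000853300094604), (0.0436844564974308, 0.041306786239147186), 5.781561851501465)
rim 147 (array([ 0.46630847, -0.16726784]), np.float64(0.06652867759078353))
top 2 [[0.0134, 0.0195, 0.1321], [0.0157, 0.0197, 0.1322]]
rim 218 (array([ 0.46934525, -0.16694922]), np.float64(0.06601186007166743))
```

View pics/scene7.png

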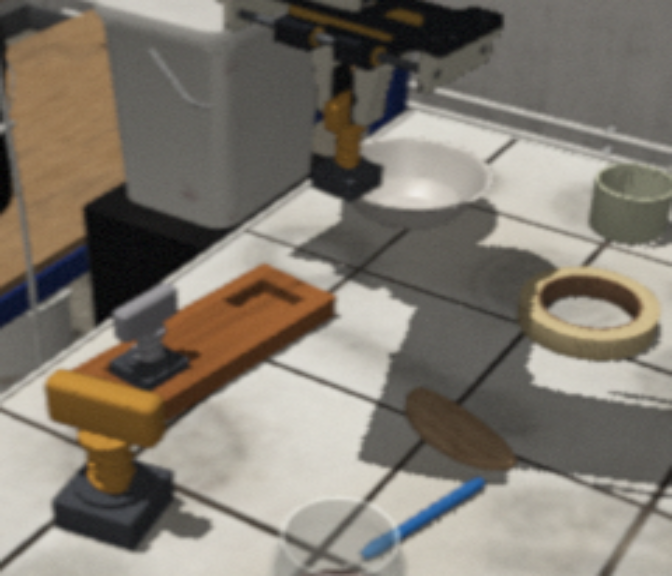

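Per-camera nut and dish measurements agree within about 1 mm, so I put the TCP over (0.4686, −0.167).

Request:
play_rows(
  series=[
    [5, 0.015, -0.002, 0, 0],
    [5, 0.04, -0.006, 0, 0],
    [5, 0.065, -0.0095, 0, 0],
    [5, 0.09, -0.013, 0, 0],
    [5, 0.105, -0.0155, 0, 0],
    [5, 0.112, -0.0165, 0, 0],
    [5, 0.1146, -0.0169, 0.01, 0],
    [5, 0.1146, -0.0169, 0.02, 0],
    [5, 0.1146, -0.0169, 0.025, 0],
    [5, 0.1146, -0.0169, 0.025, 0],
  ],
)

```text
clock: 15.75
tool_pos: [0.4677, -0.1665, 0.2039]
orientation: [179.9, -0.0, -96.0]
force: [0.3, 0.2, -3.6]
opening: 0.0137
```

```bash
python3 - <<'E'
from h import *
import pickle
o=get_obs();print(o["tool_pos"],o["orientation"],o["force"])
M=R.from_euler('xyz',o["orientation"],degrees=True).as_matrix()
for n in("scene","wrist"):
    s=snapshot(n);P=cloud(s,o);Q=(P-o["tool_pos"])@M;ok=s["z_map"]>0
    if n=="wrist": ok[:176]=False
    m=ok&(Q[...,2]>.114)&(Q[...,2]<.134)&(abs(Q[...,1])<.03)&(abs(Q[...,0])<.03)
    q=P[m];print(n,len(q),"tool",np.percentile(Q[m],[1,99],axis=0).round(4).tolist(),"rect",cv2.minAreaRect(q[:,:2].astype(np.float32)))
    C=np.array([.467,-.167]);d=np.linalg.norm(P[...,:2]-C,axis=2);ok=s["z_map"]>0
    q=P[ok&(d<.085)&(d>.055)&(P[...,2]>.0455)&(P[...,2]<.053)];print("rim",len(q),fitcirc(q[:,:2]))
    save(s,f"pics/{n}8.png")
E
```

```text
[ 0.46773302 -0.16646442  0.20394105] [ 1.79860168e+02 -8.16943580e-03 -9.60202216e+01] [ 0.29902211  0.1856666  -3.57106199]
scene 211 tool [[-0.0203, -0.018, 0.1144], [0.018, 0.0228, 0.1338]] rect ((0.464607834815979, -0.16687680780887604), (0.043401360511779785, 0.040582939982414246), 81.6155014038086)
rim 161 (array([ 0.4666558 , -0.16745776]), np.float64(0.06655809291843981))
wrist 1453 tool [[-0.0099, -0.0183, 0.1143], [0.0213, 0.0217, 0.1331]] rect ((0.46504682302474976, -0.17104363441467285), (0.032331276684999466, 0.04007860645651817), 81.54481506347656)
rim 2200 (array([ 0.46613988, -0.16753932]), np.float64(0.06622139064744967))
```

View pics/scene8.png

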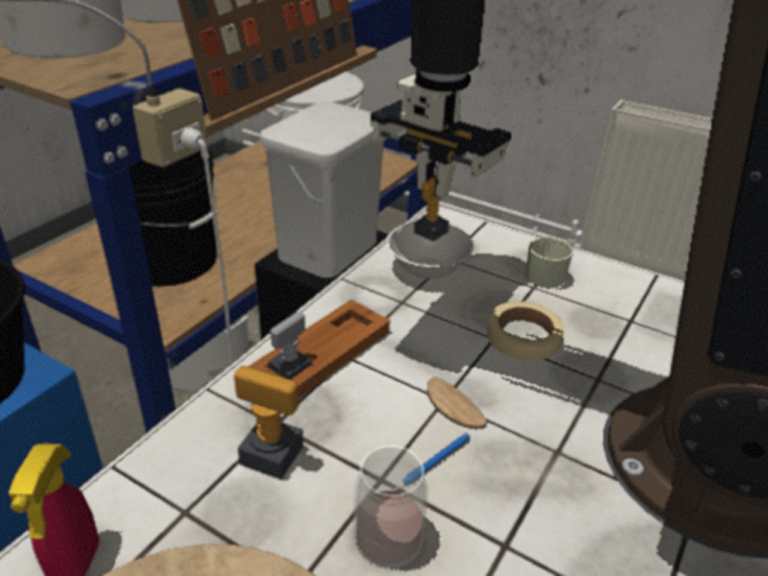

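View pics/wrist8.png

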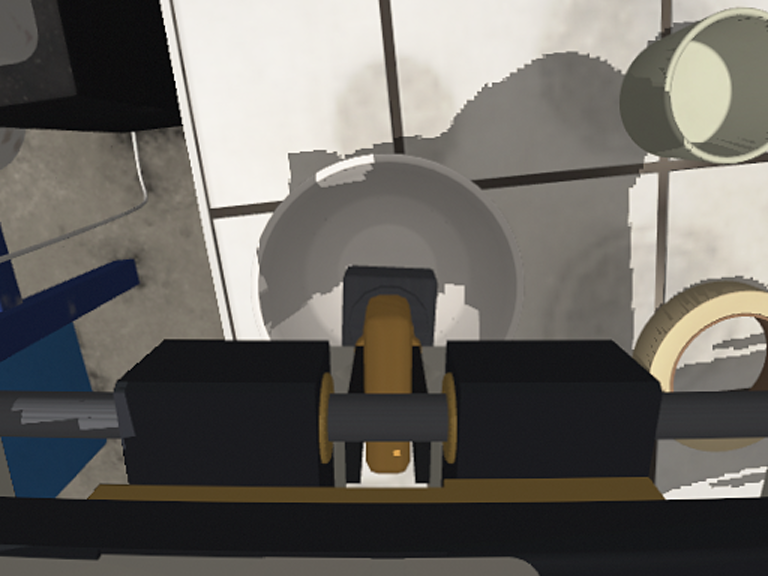

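Dish outline in the wrist view spans 258–520 (centre 389), and the nut's centre is at 390, so it is centred. I lower it.

Request:
play_rows(
  series=[
    [5, 0, -0.0004, 0.006, 0],
    [5, 0, -0.0004, 0.016, 0],
    [5, 0, -0.0004, 0.026, 0],
    [5, 0, -0.0004, 0.036, 0],
    [5, 0, -0.0004, 0.046, 0],
    [5, 0, -0.0004, 0.053, 0],
    [5, 0, -0.0004, 0.058, 0],
    [5, 0, -0.0004, 0.061, 0],
    [5, 0, -0.0004, 0.062, 0],
    [5, 0, -0.0004, 0.062, 0],
  ],
)

```text
clock: 16.85
tool_pos: [0.4689, -0.1671, 0.1434]
orientation: [-180.0, -0.0, -96.1]
force: [0.7, -0.5, -3.9]
opening: 0.0136
```

Request:
play_rows(
  series=[
    [5, 0, 0, 0.001, 0],
    [5, 0, 0, 0.002, 0],
    [5, 0, 0, 0.003, 0],
    [5, 0, 0, 0.003, 0],
    [5, 0, 0, 0.003, 0],
  ],
)

```text
clock: 17.35
tool_pos: [0.4688, -0.1671, 0.1403]
orientation: [-180.0, 0.0, -96.1]
force: [-0.5, 0.3, -3.7]
opening: 0.0137
```

Request:
play_rows(
  series=[
    [5, 0, 0, 0.0005, 0],
    [5, 0, 0, 0.001, 0],
    [5, 0, 0, 0.0015, 0],
    [5, 0, 0, 0.0015, 0],
    [5, 0, 0, 0.0015, 0],
  ],
)

```text
clock: 17.85
tool_pos: [0.4689, -0.1671, 0.139]
orientation: [-180.0, -0.0, -96.1]
force: [-1.8, 0.6, 2.1]
opening: 0.0138
```

```bash
python3 - <<'E'
from h import *
s=snapshot("scene");c=s["frame"][90:210,240:400];cv2.imwrite("pics/s9.png",cv2.resize(c[:,:,::-1],None,fx=4.5,fy=4.5,interpolation=cv2.INTER_CUBIC))
E
```

```text
(no output)
```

View pics/s9.png

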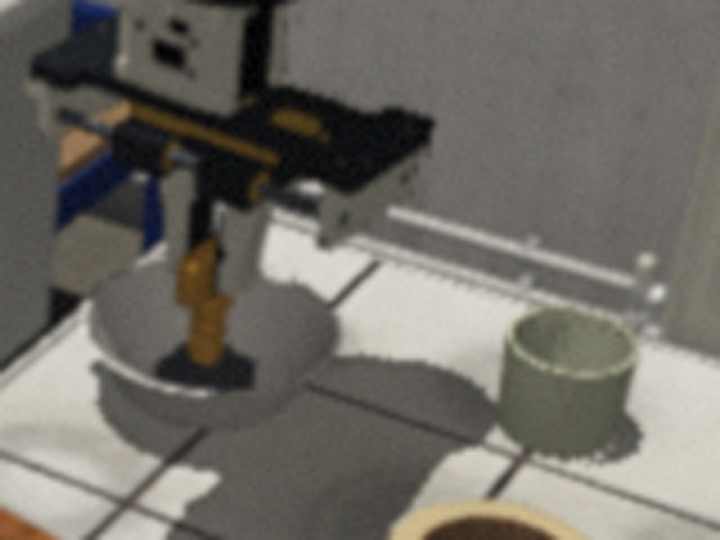

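Contact came at TCP z 0.139, the height predicted for the dish floor. The nut (205,370) is inside the dish, so I release.

Request:
play_rows(
  series=[
    [20, 0, 0, 0, 0],
    [40, 0, 0, 0, 0],
    [55, 0, 0, 0, 0],
    [55, 0, 0, 0, 0],
    [55, 0, 0, 0, 0],
    [55, 0, 0, -0.01, 0],
    [55, 0, 0, -0.03, 0],
    [55, 0, 0, -0.06, 0],
    [55, 0, 0, -0.1, 0],
    [55, 0, 0, -0.11, 0],
  ],
)

```text
clock: 18.9
tool_pos: [0.4706, -0.1674, 0.2538]
orientation: [-179.6, -0.0, -96.0]
force: [0.8, -0.2, -0.3]
opening: 0.0484
```

Request:
play_rows(
  series=[
    [55, -0.04, 0, 0, 0],
    [55, -0.08, 0, 0, 0],
    [55, -0.1, 0, 0, 0],
    [55, -0.1, 0, 0, 0],
    [55, -0.1, 0, 0, 0],
  ],
)

```text
clock: 19.4
tool_pos: [0.4793, -0.0674, 0.2491]
orientation: [-180.0, 0.0, -96.0]
force: [0.2, -0.3, -0.4]
opening: 0.0485
```

```bash
python3 - <<'E'
from h import *
o=get_obs();s=snapshot("wrist");save(s,"pics/w10.png");grips(s,o)
P=cloud(s,o);C=np.array([.467,-.167]);d=np.linalg.norm(P[...,:2]-C,axis=2)
q=P[(d<.085)&(d>.055)&(P[...,2]>.0455)&(P[...,2]<.053)];print("rim",len(q),fitcirc(q[:,:2]))
v=s["frame"].max(2);m=(d<.04)&(P[...,2]>.019)&(P[...,2]<.029)&(v<80);q=P[m];print("nut top",len(q),cv2.minAreaRect(q[:,:2].astype(np.float32)),np.median(q[:,2]))
A=np.c_[q[:,:2],np.ones(len(q))];print("tilt",np.linalg.lstsq(A,q[:,2],rcond=None)[0])
s=snapshot("scene");save(s,"pics/s10.png");grips(s)
E
```

```text
grip px [259.  55.] n 1587 rect c [ 0.4671 -0.1672] size [0.0521 0.0139] yaw 84.4 84.9 ztop 0.0968 colour [194. 146.  74.]
rim 2434 (array([ 0.46662924, -0.16711016]), np.float64(0.06626783967481154))
nut top 448 ((0.4670506417751312, -0.1672518104314804), (0.03968432918190956, 0.039580363780260086), 82.18539428710938) 0.02374919062011205
tilt [-0.02367113  0.0203915   0.03837732]
grip px [287. 149.] n 197 rect c [ 0.4665 -0.167 ] size [0.053  0.0136] yaw 83.0 82.9 ztop 0.0959 colour [121.  91.  48.]
grip px [192. 219.] n 318 rect c [0.489  0.1608] size [0.051 0.015] yaw 85.0 83.6 ztop 0.0927 colour [98. 96. 97.]
```

View pics/w10.png

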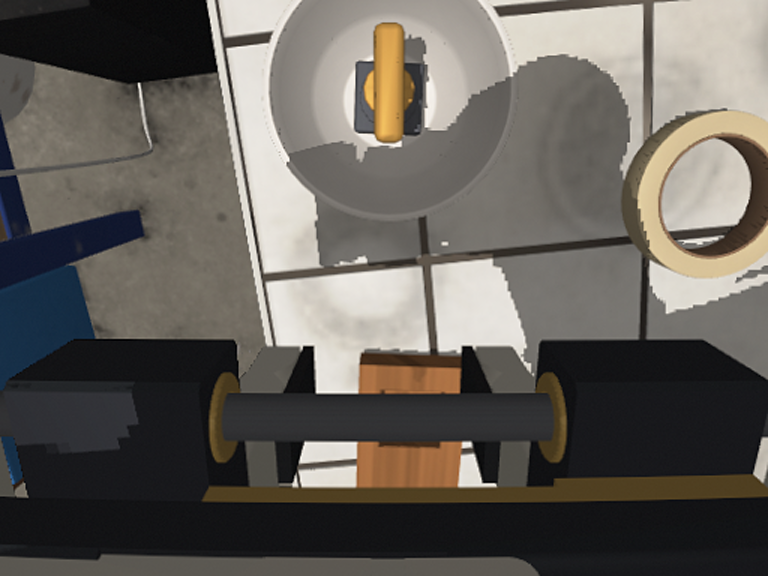

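View pics/s10.png

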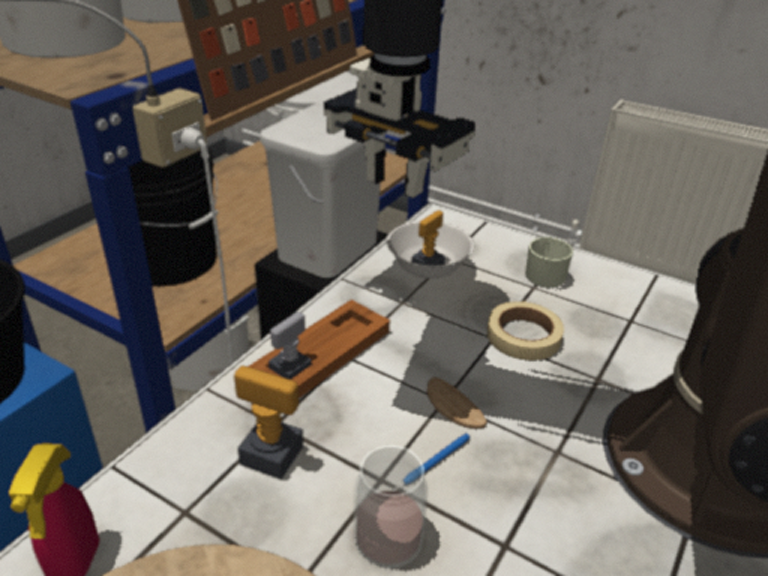

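The wrist view shows the brass screw upright at (388,85), in the middle of the dish's floor. The scene view has the steel screw in its pocket (288,345) and the gripper clear. I hand in.

```bash
python3 -c "
from plant import close_job
print(close_job())"
```

```text
the job is handed in; nothing more can be done
None
```

I tried both screws with a quarter turn clockwise, then stood the left-hand brass screw, with its nut, in the steel dish. The right-hand steel screw is still in the jig. The job is handed in at about 19.5 s of the 58 s, and no verdict was reported.

- **Steel screw:** it turned about 90° and sank about 5 mm.
- **Brass screw:** it turned about 90° (yaw −6° to 84°). The gripper rose 5 mm with it. Its grip top in the dish reads 0.0968 m, against 0.096 m expected after a 5 mm climb.
- **Placing:** the nut centre is within about 0.5 mm of the dish centre, and the grip sits over the nut. At my last look the gripper was clear, with forces near zero.

**What went wrong or disagreed:**
- My first close on the steel grip stopped at 24 mm, with the fingertips catching the round boss under the grip. I opened, rose 9 mm and gripped again at 13.8 mm.
- I closed on the brass grip about 1.4 mm off centre, which I corrected as the turn began.
- The held nut looked 1–2 mm off the tool axis, so I centred it on the dish using each camera's own readings.
- A plane fitted to the nut top in the dish gave slopes of 0.02 (1–2°). The view of the nut top was partial, so I took this as noise because the grip and nut centres coincide.

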